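# Put the stationery back in the desk set

### The job

Put the stationery away, each piece in the part of the dark wooden desk set made for it: the yellow highlighter lying centred in both saddles of the pen rest, the roll of blue tape down flat over the spindle's post, the glue stick standing upright in the round hole of the block, and the stapler flat inside its tray. Any order will do, and let go of everything; leave the coffee mug and the phone where they are.

Things in the scene. Friction and masses are not known exactly. Their poses are not given: they have to be found in the camera images.
- highlighter: Capped yellow highlighter lying on the desk, 130 mm long, 12 mm thick (14 mm over the widest part). Origin: under its middle, on its underside; its own y axis runs along its length. Grip across the barrel at the middle.
- tape_roll: Roll of blue tape lying flat, outside diameter 56 mm, 20 mm high, with a cardboard core and an open hole of 36 mm diameter right through. Origin: centre of its underside, z up along the hole. Grip across the outside.
- glue_stick: Glue stick standing upright on the desk, red cap on top, diameter 27 mm, 94 mm high. Origin: centre of its underside, z up along it. Grip near the top.
- stapler: Grey stapler standing on its base. The base is 34 mm wide, 135 mm long, 8 mm high; the arm above it is 20 mm wide and lies 30 to 46 mm above the underside over nearly the whole length. The arm does not move. Origin: centre of its underside; its own y axis runs along its length. Grip across the arm at the middle.
- pen_rest: Dark wooden pen rest, fixed: foot 62 x 104 x 10 mm, two V saddles (12 mm thick, V about 50 mm wide, tops 35 mm above the desk) at y = +38 and -38 mm, nothing between them above the foot. V bottom about 20 mm above the desk; a highlighter in it lies along the y axis of the rest, underside about 21 mm above the desk. Origin: centre of the underside, on the desk.
- tape_spindle: Tape spindle, fixed to the desk: round dark wooden foot of 72 mm diameter and 8 mm height with an upright steel post of 18 mm diameter in its centre, round-nosed top 41 mm above the desk. A tape roll on it rests on the foot, 8 mm above the desk. Origin: centre of the foot's underside, on the desk. (The black shelf behind all holders, 130 mm high, begins about 100 mm beyond them.)
- glue_block: Square dark wooden block, fixed to the desk, 66 x 66 x 44 mm, with one round hole of 45 mm diameter in the top, 36 mm deep (hole floor 8 mm above the desk). Origin: centre of the underside, on the desk, below the centre of the hole.
- stapler_tray: Long dark wooden tray with a grey felt floor, fixed to the desk: inside 50 x 152 mm (long side along its own y axis), floor 6 mm above the desk, walls 6 mm thick with rims 18 mm above the desk; the long walls are cut away in the middle. Origin: centre of the underside, on the desk, below the centre of the tray.
- coffee_mug: Speckled white mug of black coffee, about 83 mm across, 95 mm high, to be left alone. Origin: centre of its extent, at the underside.
- phone: Phone in a rose case, 156 x 76 x 10 mm, lying on the desk, to be left alone. Origin: centre of its underside.
Not all that is in view belongs to the job. There is more than one size of the glue_stick; the one meant has the size given above.

How it is judged (in metres and radians):
At the end, for the whole second after the job is handed in: Highlighter in both saddles (20 mm, 0.15 rad), tape flat on the foot round the post (13 mm), glue stick upright on the hole floor (13 mm, 0.1 rad), stapler flat on the tray floor (15 mm, 0.2 rad), each at its seat height within 4 mm (highlighter 17 to 27 mm up); all at rest (horizontal distance between highlighter and pen_rest below 0.02 m and z of highlighter in the frame of pen_rest between 0.017 and 0.027 m and angle between the y axis of highlighter and the y axis of pen_rest, either way round below 0.15 rad and horizontal distance between tape_roll and tape_spindle below 0.013 m and z of tape_roll in the frame of tape_spindle below 0.012 m and angle between each of tape_roll, glue_stick's own z axis and vertical below 0.1 rad and horizontal distance between glue_stick and glue_block below 0.013 m and z of glue_stick in the frame of glue_block below 0.012 m and horizontal distance between stapler and stapler_tray below 0.015 m and z of stapler in the frame of stapler_tray below 0.01 m and angle between stapler's own z axis and vertical below 0.08 rad and angle between the y axis of stapler and the y axis of stapler_tray, either way round below 0.2 rad and linear speed of each of highlighter, tape_roll, glue_stick, stapler below 0.02 m/s); the robot touches nothing.
It fails at once if the coffee mug is pushed more than 30 mm or tipped (distance of coffee_mug from where it was at the start of the episode above 0.03 m or angle between coffee_mug's own z axis and vertical above 0.3 rad).
It fails at once if the phone is pushed more than 30 mm (distance of phone from where it was at the start of the episode above 0.03 m).
It also fails if it takes over 115 s, if anything falls off the work surface, if the arm or the gripper's body presses on something with over 40 N, if the wrist force passes 120 N, or if a joint passes its speed limit or range.

### The arm

A 6-joint arm with a two-finger parallel gripper is mounted at the origin on a cart in front of the work surface, level with it; the furniture and walls round the work are solid. World frame = base frame: x ahead of the robot, y to its left, z up, the work surface at z = 0. Lengths are in m, angles in degrees, forces in N, time in s.
With the tool pointing down it reaches from about 0.4 to 0.825 m from the base axis. Payload 7 kg.
Tool frame: the origin (TCP) lies midway between the tips of the shut fingers; the grasp point (between the pads) lies 19 mm behind it; z points along the fingers, y is the line along which they close (so a half turn about z gives the same grasp; the last joint's range is limited). The gripper opens to 88 mm and grips with 3 to 60 N. Pads are 19 mm wide; open, the fingers measure 130 mm over their backs; the gripper's body (78 mm by 193 mm) begins 47 mm behind the grasp point.
Start: joints at [88.413, 20.546, 0.682, 0, -70.136, -16.507], TCP at [0.21, 0.642, 0.227] pointing down, gripper open.
Joint ranges: [-176.03, 176.03], [-82.01, 121.73], [-58.28, 71.71], [-173.87, 95.51], [-174.79, -0.11], [-173.66, 173.66]. Speed limits (degrees/s): [136.94, 136.94, 172.46, 180, 180, 180].

### API

Orientations are given as [roll, pitch, yaw] about the fixed x, y, z axes, in that order (R = Rz(yaw) Ry(pitch) Rx(roll)).
In Python, from plant import ctrl, viewer, close_job gives the robot as it stands. The module is installed in compiled form; this text tells all that it offers.
- The arm moves only by the tool step_arm, never from a script. Its argument "moves" is a list that holds one entry, the list of rows, each a list of 5 numbers: the shift along the world's x, y, z in cm, then the turn about the world's z in rad, then the finger opening in cm, from 0 to 8.76. In form: [[[tx, ty, tz, twist, grip], ...]]. A call has 1 to 10 rows; each row shifts and turns the commanded pose from where the row before left it; what a row does not reach is not made up. A row lasts 1/10 s, in which the tool goes at most 50 mm and 8.59 degrees, less where a joint would pass 70% of its speed; a pose out of reach is approached as far as the arm can. A call with a gripper value outside its range is refused whole. The fingers move at their own pace and stop on an object; the grip force is fixed at half the most. Time passes only in rows, so rows that do not move let the fingers close. It gives the time, the measured TCP pose, the force, the opening and the grip force at its end, in the units of the state.
- ctrl.get_obs(): the state, without advancing time (a new reading comes with each control period).
- viewer.snapshot(name): name is "scene" or "top"; returns (picture, depth): 420x560x3 uint8, blue, green, red; 420x560 float32, m along the optical axis (not along the pixel's ray), 0 where there is no reading.
- viewer.camera_info(name): a dict with "camera_matrix" (3x3 intrinsics, pixels), "eye" and "orientation" of the camera in the world. Camera axes: x right, y down, z forward; pixel columns grow to the right and rows downward; lengths in m; the calibration is good to about 2 mm. A picture is of the moment at which its call begins. camera_info takes no time and is no camera call.
- close_job(): hands the job in; it is judged then, once.
The state is a dict: "clock": time; "joint_pos": joint angles; "qvel": joint speeds; "tau": joint torques, N m; "tool_pos": TCP position; "orientation": TCP orientation; "force": force on the tool from outside, world axes, zero at the start; "moment": the same for the moment, N m; "opening": finger opening in m; "gripper_force": force on a finger pad.
Only numpy, scipy, OpenCV 4.12 (cv2) and the standard library are available. Lean on these libraries where they do the work, as an engineer would, in place of code of your own. Each camera call takes 0.05 s, during which the arm holds its last target. There are 200 camera calls.

## Working session

There is one attempt and no reset: what is moved stays moved. The work goes in short steps, Python scripts to look and compute and a tool call to move; the robot and the scene stay as the last step left them, time stands still between calls to the robot, and variables do not carry over. Pictures are saved under pics/ and viewed, at most 14 in all, crops included, and the job is handed in when it is done.

Besides the shell and the picture viewer there is one more tool, called after "Call:" as a command line: name --argument value ..., lists and objects as JSON in quotes. step_arm: Moves the arm, as the interface text tells. Its arguments: {"type":"object","properties":{"moves":{"type":"array","items":{"type":"array","items":{"type":"array","items":{"type":"number"}}}}},"required":["moves"]}

```bash
mkdir -p pics; cat > h.py <<'E'
import numpy as np, cv2
from plant import ctrl, viewer, close_job
def snap(n,fn=None):
    im,d=viewer.snapshot(n)
    if fn: cv2.imwrite('pics/'+fn,im)
    return im,d
E
python3 - <<'E'
from h import *
for n in('scene','top'):
    im,d=snap(n,n+'0.png'); np.savez('/tmp/'+n,im=im,d=d); print(viewer.camera_info(n), (d==0).sum())
print(ctrl.get_obs())
E
```

```text
{'camera_matrix': array([[500.27328915,   0.        , 284.50630966],
       [  0.        , 500.27328915, 207.73832941],
       [  0.        ,   0.        ,   1.        ]]), 'eye': array([-0.53320688, -0.72635191,  1.1253664 ]), 'orientation': array([-131.58559177,   -0.30314871,  -58.38210655])} 977
{'camera_matrix': array([[467.6318852 ,   0.        , 277.39816951],
       [  0.        , 467.6318852 , 198.45700331],
       [  0.        ,   0.        ,   1.        ]]), 'eye': array([ 0.26276173, -0.08105901,  1.51421429]), 'orientation': array([-171.19166459,   -0.34545133,  -90.73628884])} 935
{'clock': 0.1, 'joint_pos': array([ 8.84115703e+01,  2.05873506e+01,  6.39269578e-01, -1.68090711e-02,
       -7.01358996e+01, -1.65065044e+01]), 'qvel': array([ 0.05608014, -0.13195798, -0.05135172, -0.03823804,  0.05740742,
       -0.01448798]), 'tau': array([-1.65970010e-03, -5.84164703e+01,  2.93750829e+01,  7.01546922e+00,
        1.01626298e-02, -5.98148654e-05]), 'tool_pos': array([0.20954993, 0.64119302, 0.22572095]), 'orientation': array([ 1.79914990e+02, -8.71176686e-03, -1.81006508e+01]), 'force': array([-0.40290643,  0.3996172 ,  0.60963977]), 'moment': array([ 0.00050295,  0.02432884, -0.00810226]), 'gripper_force': 0.0, 'opening': 0.08774946822987739}
```

View pics/top0.png

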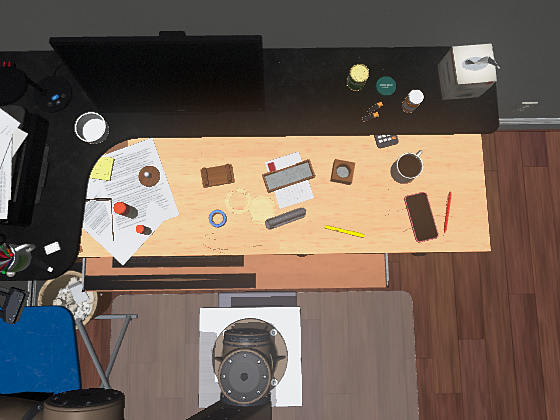

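View pics/scene0.png

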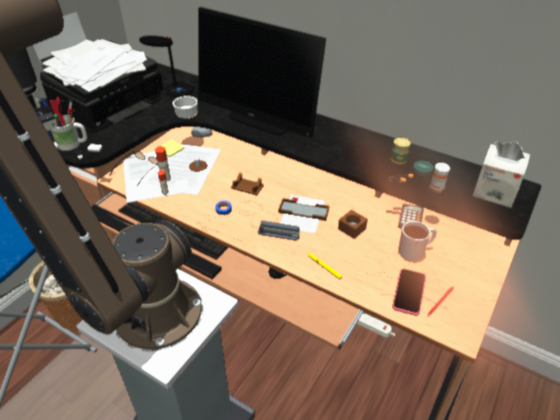

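The top view shows:
- **Stationery:** highlighter (345,231), blue tape (217,218), two red-capped sticks (122,209) and (143,230), stapler (286,217).
- **Holders:** pen rest (217,175), spindle (149,176), tray (288,176), block (343,171).
- **Leave alone:** mug (407,167) and phone (421,216).

The scene view agrees. I'll measure next using colour and height components.

```bash
cat >> h.py <<'E'
from scipy.spatial.transform import Rotation as Ro
def pts(n,d):
    c=viewer.camera_info(n);K=c['camera_matrix'];R=Ro.from_euler('xyz',c['orientation'],degrees=True).as_matrix()
    v,u=np.mgrid[:420,:560]
    p=np.stack([(u-K[0,2])/K[0,0]*d,(v-K[1,2])/K[1,1]*d,d],-1)
    return p@R.T+c['eye']
def comps(n,mask,P,zcut=None,amin=15):
    k,l,s,ce=cv2.connectedComponentsWithStats(mask.astype(np.uint8))
    for i in range(1,k):
        if s[i,4]<amin: continue
        q=P[l==i]; zt=np.percentile(q[:,2],90)
        r=cv2.minAreaRect((q[:,:2]*1000).astype(np.float32))
        t=q[q[:,2]>zt-.006]; rt=cv2.minAreaRect((t[:,:2]*1000).astype(np.float32))
        f=lambda r:[np.round(x,1).tolist() for x in r]
        print(ce[i].round(),s[i,4],'z90 %.3f'%zt,'rect',f(r),'top',f(rt), 'mean',q.mean(0).round(3))
E
python3 - <<'E'
from h import *
for n in('top','scene'):
    z=np.load(f'/tmp/{n}.npz');im,d=z['im'],z['d'];P=pts(n,d)
    ok=(d>0)&(P[...,0]>.36)&(P[...,0]<.76)&(P[...,1]>-.65)&(P[...,1]<.55)
    desk=ok&(np.abs(P[...,2])<.02); print(n,'desk z',np.median(P[desk][:,2]),P[desk][:,2].std())
    comps(n,ok&(P[...,2]>.006)&(P[...,2]<.14),P)
E
```

```text
top desk z 0.002173746550442668 0.0046255151749926265
[227. 140.] 13507 z90 0.135 rect [[560.1, -50.0], [399.7, 1200.0], 0.0] top [[560.1, -50.0], [399.7, 1200.0], 0.0] mean [0.663 0.058 0.122]
[ 93. 129.] 312 z90 0.139 rect [[697.0, 466.9], [61.8, 71.1], 71.5] top [[697.0, 466.9], [61.8, 71.1], 71.5] mean [0.698 0.467 0.136]
[139. 145.] 33 z90 0.010 rect [[681.8, 360.8], [22.6, 46.2], 14.4] top [[681.8, 360.8], [22.6, 46.2], 14.4] mean [0.682 0.362 0.008]
[153. 149.] 24 z90 0.009 rect [[666.2, 321.3], [18.2, 31.4], 68.1] top [[666.2, 321.3], [18.2, 31.4], 68.1] mean [0.668 0.318 0.008]
[121. 151.] 19 z90 0.011 rect [[657.8, 421.9], [17.0, 31.1], 55.9] top [[657.8, 421.9], [17.0, 31.1], 55.9] mean [0.66  0.421 0.008]
[407. 167.] 758 z90 0.094 rect [[589.9, -520.8], [88.4, 118.9], 14.5] top [[581.8, -503.4], [82.2, 81.3], 89.8] mean [ 0.581 -0.502  0.075]
[156. 156.] 15 z90 0.011 rect [[641.6, 303.3], [22.7, 14.1], 24.8] top [[641.6, 303.3], [22.7, 14.1], 24.8] mean [0.641 0.305 0.009]
[139. 160.] 33 z90 0.010 rect [[632.8, 361.6], [47.3, 23.0], 37.3] top [[632.8, 361.6], [47.3, 23.0]
[... 4155 characters left out ...]
352. 223.] 545 z90 0.046 rect [[595.6, -297.0], [93.3, 109.9], 78.0] top [[576.2, -304.7], [71.0, 73.5], 76.5] mean [ 0.572 -0.307  0.032]
[279. 229.] 553 z90 0.047 rect [[445.8, -108.6], [77.9, 139.6], 17.8] top [[430.9, -121.3], [29.5, 124.1], 23.2] mean [ 0.426 -0.121  0.028]
[325. 265.] 142 z90 0.015 rect [[387.8, -307.2], [127.9, 21.2], 74.3] top [[384.1, -306.5], [125.6, 13.7], 74.3] mean [ 0.383 -0.31   0.011]
[410. 290.] 1036 z90 0.013 rect [[430.0, -557.0], [155.1, 75.9], 13.0] top [[430.1, -557.0], [155.1, 75.6], 12.8] mean [ 0.429 -0.558  0.011]
[437. 304.] 69 z90 0.011 rect [[430.2, -642.0], [9.5, 108.7], 78.2] top [[430.2, -642.0], [9.5, 108.7], 78.2] mean [ 0.424 -0.64   0.009]
```

Everything is located. The 94 mm stick is the one at (0.395, 0.327). I'll start with it and turn the gripper clear of the taller stick.

Call:
step_arm --moves '[[[1.85,-3.14,0,0.1,6],[1.85,-3.14,0,0.1,6],[1.85,-3.14,0,0.1,6],[1.85,-3.14,0,0.1,6],[1.85,-3.14,0,0.1,6],[1.85,-3.14,0,0.1,6],[1.85,-3.14,0,0.1,6],[1.85,-3.14,0,0.1,6],[1.85,-3.14,0,0.1,6],[1.85,-3.14,0,0.1,6]]]'

```text
clock: 1.1
tool_pos: [0.395, 0.3261, 0.2264]
orientation: [180.0, 0.0, 39.4]
force: [1.1, 0.3, 0.3]
opening: 0.06
gripper_force: 0.0
```

Call:
step_arm --moves '[[[0,0,0,0,6],[0,0,0,0,6]]]'

```text
clock: 1.3
tool_pos: [0.3949, 0.3269, 0.2265]
orientation: [-180.0, 0.0, 39.1]
force: [-0.3, 0.2, 0.0]
opening: 0.0602
gripper_force: 0.0
```

Call:
step_arm --moves '[[[0,0,-3,0,6],[0,0,-3,0,6],[0,0,-3,0,6],[0,0,-3,0,6],[0,0,-2,0,6],[0,0,-1.6,0,6],[0,0,-1,0,6],[0,0,0,0,6],[0,0,0,0,1.5],[0,0,0,0,1.5]]]'

```text
clock: 2.3
tool_pos: [0.3949, 0.3284, 0.0614]
orientation: [-180.0, -0.1, 39.2]
force: [-0.0, 0.2, 0.5]
opening: 0.0495
gripper_force: 0.0
```

Call:
step_arm --moves '[[[0,0,0,0,1.5],[0,0,0,0,1.5],[0,0,0,0,1.5],[0,0,0,0,1.5],[0,0,0,0,1.5]]]'

```text
clock: 2.8
tool_pos: [0.3949, 0.3278, 0.0609]
orientation: [-180.0, -0.0, 39.2]
force: [-0.6, 0.2, 4.5]
opening: 0.0264
gripper_force: 30.0
```

Call:
step_arm --moves '[[[0,0,2,0,1.5],[0,0,4,0,1.5],[0,0,4,0,1.5],[1,-2,0,0,1.5],[1,-3.5,0,-0.05,1.5],[1,-3.5,0,-0.05,1.5],[1,-3.5,0,-0.05,1.5],[1,-3.5,0,-0.05,1.5],[1,-3.5,0,-0.05,1.5],[1,-3.5,0,-0.05,1.5]]]'

```text
clock: 3.8
tool_pos: [0.4646, 0.0961, 0.1605]
orientation: [-180.0, 0.0, 21.9]
force: [0.3, 0.4, -0.4]
opening: 0.0262
gripper_force: 30.0
```

Call:
step_arm --moves '[[[1,-3.5,0,-0.05,1.5],[1,-3.5,0,-0.05,1.5],[1,-3.5,0,-0.05,1.5],[1,-3.5,0,-0.05,1.5],[1,-3.5,0,-0.05,1.5],[1,-3.5,0,-0.05,1.5],[1,-3.5,0,-0.05,1.5],[1,-3.5,0,-0.05,1.5],[1,-3.5,0,0,1.5],[1,-3.5,0,0,1.5]]]'

```text
clock: 4.8
tool_pos: [0.5646, -0.2539, 0.1602]
orientation: [-180.0, 0.0, -0.9]
force: [-0.1, -0.5, 0.1]
opening: 0.0267
gripper_force: 30.0
```

Call:
step_arm --moves '[[[1,-3.3,0,0,1.5],[0.3,-2,0,0,1.5],[0,0,0,0,1.5],[0,0,0,0,1.5]]]'

```text
clock: 5.2
tool_pos: [0.5771, -0.3056, 0.1598]
orientation: [-180.0, 0.1, -1.0]
force: [0.9, 0.2, -0.6]
opening: 0.0262
gripper_force: 30.0
```

```bash
python3 - <<'E'
from h import *
im,d=snap('scene'); cv2.imwrite('pics/s1.png',cv2.resize(im[100:320,230:480],None,fx=3,fy=2.7))
P=pts('scene',d); g=im.astype(int)
m=(g[...,2]>140)&(g[...,1]<90)&(g[...,0]<90)&(d>0)&(P[...,1]>-.42)&(P[...,0]>.45)
comps('scene',m,P)
E
```

```text
[357. 183.] 29 z90 0.195 rect [[574.0, -303.4], [26.2, 15.1], 57.2] top [[574.0, -303.4], [26.1, 15.0], 58.2] mean [ 0.574 -0.304  0.192]
```

View pics/s1.png

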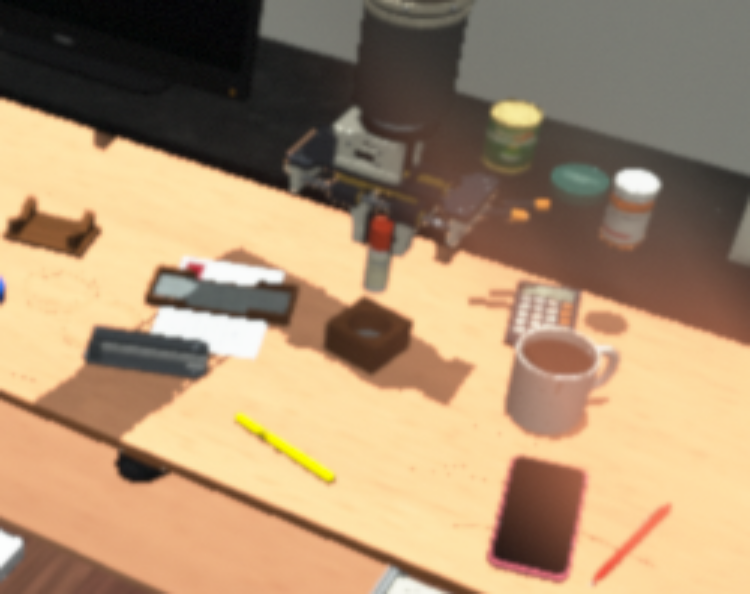

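The stick hangs upright in the fingers at crop (378,250), right above the block at (368,335). I'll lower it and release.

Call:
step_arm --moves '[[[0,0,-2,0,1.5],[0,0,-2,0,1.5],[0,0,-2,0,1.5],[0,0,-1,0,1.5],[0,0,-1,0,1.5],[0,0,-0.5,0,1.5],[0,0,-0.4,0,1.5],[0,0,0,0,1.5]]]'

```text
clock: 6.05
tool_pos: [0.5777, -0.3053, 0.0715]
orientation: [-180.0, 0.0, -0.9]
force: [-0.4, -0.3, -0.3]
opening: 0.0264
gripper_force: 30.0
```

Call:
step_arm --moves '[[[0,0,0,0,6],[0,0,0,0,6],[0,0,0,0,6],[0,0,0,0,6],[0,0,0,0,6],[0,0,3,0,6],[0,0,4,0,6],[0,0,4,0,6]]]'

```text
clock: 6.85
tool_pos: [0.5772, -0.3054, 0.1824]
orientation: [-180.0, 0.1, -0.9]
force: [1.4, -0.0, 0.2]
opening: 0.0599
gripper_force: 0.0
```

Call:
step_arm --moves '[[[-1.9,0,0,0.133,5],[-1.9,0,0,0.133,5],[-1.9,0,0,0.133,5],[-1.9,0,0,0.133,5],[-1.9,0,0,0.133,5],[-1.9,0,0,0.133,5],[-1.9,0,0,0.133,5],[-1.9,0,-1,0.133,5],[-1.9,0,-2,0.133,5],[-2,-0.2,-2,0.133,5]]]'

```text
clock: 7.85
tool_pos: [0.3901, -0.2907, 0.1303]
orientation: [179.6, 2.2, 73.9]
force: [0.5, 0.5, -0.5]
opening: 0.0498
gripper_force: 0.0
```

```bash
python3 - <<'E'
from h import *
o=ctrl.get_obs();print(o['joint_pos'].round(1),o['tool_pos'],o['orientation'])
for n in('scene','top'):
    im,d=snap(n);P=pts(n,d); g=im.astype(int)
    comps(n,(g[...,2]>150)&(g[...,1]>150)&(g[...,0]<60)&(d>0)&(P[...,1]<-.2)&(P[...,0]<.5),P)
    comps(n,(g[...,2]>140)&(g[...,1]<90)&(g[...,0]<90)&(d>0)&(P[...,1]>-.42)&(P[...,0]>.5),P)
E
```

```text
[-11.6   7.2 -32.3   2.9 -50.3 173.7] [ 0.39014185 -0.29067747  0.13033849] [179.6188855    2.20040748  73.8875205 ]
[312. 256.] 21 z90 0.014 rect [[395.4, -260.1], [31.0, 8.9], 70.7] top [[395.4, -260.1], [31.0, 8.9], 70.7] mean [ 0.396 -0.259  0.011]
[330. 269.] 79 z90 0.015 rect [[379.2, -329.0], [82.8, 13.5], 73.9] top [[378.8, -330.5], [79.8, 13.5], 73.9] mean [ 0.377 -0.332  0.012]
[355. 209.] 19 z90 0.099 rect [[570.4, -307.7], [10.3, 20.5], 22.8] top [[568.1, -308.7], [6.7, 15.9], 13.1] mean [ 0.57  -0.31   0.093]
[271. 167.] 50 z90 0.006 rect [[604.2, -73.9], [28.3, 19.0], 15.7] top [[603.6, -73.9], [25.9, 19.1], 22.4] mean [ 0.604 -0.074  0.001]
[286. 168.] 16 z90 0.011 rect [[597.8, -121.6], [3.7, 51.8], 16.1] top [[598.2, -122.9], [3.1, 49.2], 17.8] mean [ 0.598 -0.121  0.007]
```

Joint 6 reached its range limit, so I'll turn back the other way to the equivalent half-turn.

Call:
step_arm --moves '[[[0,0,0,-0.148,5],[0,0,0,-0.148,5],[0,0,0,-0.148,5],[0,0,0,-0.148,5],[0,0,0,-0.148,5],[0,0,0,-0.148,5],[0,0,0,-0.148,5],[0,0,0,-0.148,5],[0,0,0,-0.148,5],[0,0,0,-0.148,5]]]'

```text
clock: 8.95
tool_pos: [0.3907, -0.2895, 0.1307]
orientation: [179.8, 2.2, -11.2]
force: [1.1, -0.1, -1.1]
opening: 0.0501
gripper_force: 0.0
```

Call:
step_arm --moves '[[[0,0,0,-0.148,5],[0,0,0,-0.148,5],[0,0,0,-0.148,5],[0,0,0,-0.148,5],[0,0,0,-0.148,5],[0,0,0,-0.148,5],[0,0,0,-0.148,5],[0,0,0,-0.148,5],[0,0,0,-0.148,5],[0,0,0,-0.148,5]]]'

```text
clock: 9.95
tool_pos: [0.3907, -0.2895, 0.1307]
orientation: [179.8, 2.2, -96.0]
force: [0.4, -0.9, 0.4]
opening: 0.05
gripper_force: 0.0
```

Call:
step_arm --moves '[[[0,0,0,-0.148,5],[0,0,0,0,5],[0,0,0,0,5]]]'

```text
clock: 10.25
tool_pos: [0.3905, -0.2895, 0.1306]
orientation: [179.8, 2.2, -103.9]
force: [-0.2, 0.3, 0.2]
opening: 0.05
gripper_force: 0.0
```

Call:
step_arm --moves '[[[-0.45,-1.75,-2,0,5],[0,0,-3,0,5],[0,0,-3,0,5],[0,0,-2,0,5],[0,0,-1.5,0,5],[0,0,-0.7,0,5],[0,0,-0.4,0,5],[0,0,0,0,5],[0,0,0,0,0.5],[0,0,0,0,0.5]]]'

```text
clock: 11.25
tool_pos: [0.3862, -0.307, 0.005]
orientation: [179.8, 2.2, -104.1]
force: [0.1, -0.0, -0.2]
opening: 0.039
gripper_force: 0.0
```

Call:
step_arm --moves '[[[0,0,0,0,0.5],[0,0,0,0,0.5],[0,0,0,0,0.5],[0,0,0,0,0.5],[0,0,0,0,0.5]]]'

```text
clock: 11.75
tool_pos: [0.3857, -0.3069, 0.0044]
orientation: [179.8, 2.2, -104.1]
force: [-1.3, 0.6, 3.2]
opening: 0.0112
gripper_force: 30.0
```

Call:
step_arm --moves '[[[0,0,2,0,0.5],[0,0,4,0,0.5],[0,0,4,0,0.5],[1,2,0,0.033,0.5],[1.5,3.5,0,0.033,0.5],[1.5,3.5,0,0.033,0.5],[1.5,3.5,0,0.033,0.5],[1.5,3.5,0,0.033,0.5],[1.5,3.5,0,0.033,0.5],[1.5,3.5,0,0.033,0.5]]]'

```text
clock: 12.75
tool_pos: [0.486, -0.0753, 0.1043]
orientation: [179.8, 2.2, -90.8]
force: [1.0, 0.1, -0.8]
opening: 0.0109
gripper_force: 30.0
```

Call:
step_arm --moves '[[[1.5,3.5,0,0.033,0.5],[1.5,3.5,0,0.033,0.5],[1.5,3.5,0,0.033,0.5],[1.5,3.5,0,0.033,0.5],[1.5,3.5,0,0.033,0.5],[1.3,0.5,0,0.033,0.5],[0,0,0,0,0.5],[0,0,0,0,0.5]]]'

```text
clock: 13.55
tool_pos: [0.573, 0.1029, 0.1036]
orientation: [179.7, 2.2, -79.6]
force: [0.3, 0.2, -1.4]
opening: 0.0111
gripper_force: 30.0
```

```bash
python3 - <<'E'
from h import *
o=ctrl.get_obs();print(o['joint_pos'].round(1),o['tool_pos'],o['orientation'])
im,d=snap('scene'); cv2.imwrite('pics/s2.png',cv2.resize(im[100:300,130:380],None,fx=3,fy=3))
P=pts('scene',d); g=im.astype(int)
comps('scene',(g[...,2]>150)&(g[...,1]>140)&(g[...,0]<70)&(d>0)&(P[...,0]>.5)&(P[...,2]>.05),P,amin=8)
E
```

```text
[ 27.9  18.3 -19.   -2.8 -52.3 -15.8] [0.57300878 0.10294186 0.10362133] [179.67676653   2.18206858 -79.58461713]
[254. 165.] 33 z90 0.113 rect [[575.9, 68.4], [10.3, 52.6], 10.2] top [[575.9, 68.3], [10.3, 52.3], 10.2] mean [0.576 0.069 0.109]
```

View pics/s2.png

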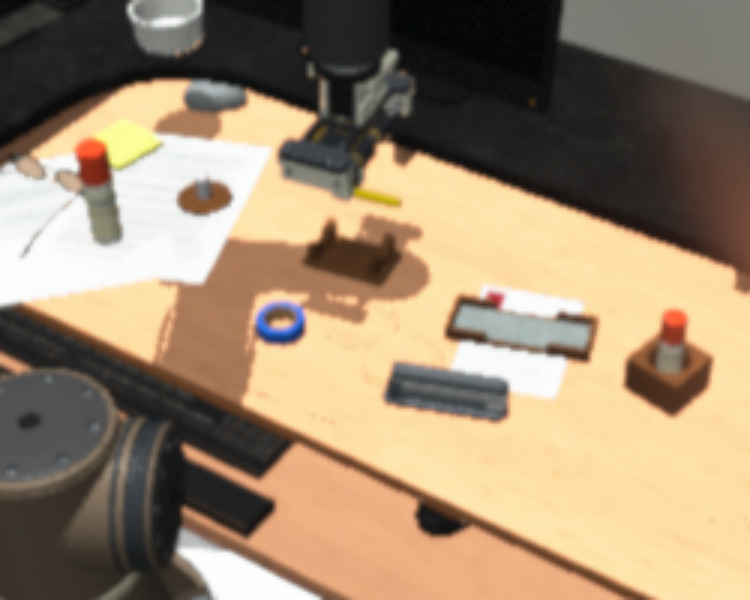

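The glue stick stands in the block at crop (672,340). The highlighter is held above the rest at (375,197). I'll lower it into the saddles.

Call:
step_arm --moves '[[[0,0,-2,0,0.5],[0,0,-2,0,0.5],[0,0,-1.5,0,0.5],[0,0,-1,0,0.5],[0,0,-0.7,0,0.5],[0,0,-0.5,0,0.5],[0,0,0,0,0.5]]]'

```text
clock: 14.3
tool_pos: [0.5729, 0.1027, 0.0268]
orientation: [179.7, 2.2, -79.6]
force: [-1.6, 0.6, -0.4]
opening: 0.0116
gripper_force: 30.0
```

Call:
step_arm --moves '[[[0,0,0,0,4],[0,0,0,0,4],[0,0,0,0,4],[0,0,0,0,4],[0,0,3,0,4],[0,0,4,0,6],[0,0,3,0,8]]]'

```text
clock: 15.0
tool_pos: [0.5757, 0.1037, 0.1303]
orientation: [-180.0, 2.2, -79.5]
force: [0.1, 0.2, 0.8]
opening: 0.0508
gripper_force: 0.0
```

Call:
step_arm --moves '[[[-1.4,0,0,0.139,8.7],[-1.4,0,0,0.139,8.7],[-1.4,0,0,0.139,8.7],[-1.4,0,0,0.139,8.7],[-1.4,0,0,0.139,8.7],[-1.4,0,0,0.139,8.7],[-1.4,0,0,0.139,8.7],[-1.4,0,0,0.139,8.7],[-1.4,0,0,0.139,8.7],[-1.8,-0.2,0,0.139,8.7]]]'

```text
clock: 16.0
tool_pos: [0.431, 0.1022, 0.1282]
orientation: [179.8, 2.0, 0.5]
force: [0.2, -0.1, 0.5]
opening: 0.087
gripper_force: 0.0
```

Call:
step_arm --moves '[[[0,0,0,0,8.7],[0,0,0,0,8.7]]]'

```text
clock: 16.2
tool_pos: [0.4308, 0.102, 0.1282]
orientation: [179.8, 2.0, 0.1]
force: [0.1, -0.6, -0.6]
opening: 0.0873
gripper_force: 0.0
```

```bash
python3 - <<'E'
from h import *
o=ctrl.get_obs();print(o['joint_pos'].round(1),o['tool_pos'],o['orientation'])
for n in('scene','top'):
    im,d=snap(n);P=pts(n,d); g=im.astype(int)
    comps(n,(g[...,2]>150)&(g[...,1]>140)&(g[...,0]<70)&(d>0)&(P[...,0]>.5)&(P[...,1]>-.1)&(P[...,1]<.25),P,amin=8)
    comps(n,(g[...,0]>130)&(g[...,2]<90)&(d>0)&(P[...,0]>.35)&(P[...,2]<.05)&(P[...,1]<.25),P,amin=20)
E
```

```text
[ 37.9   5.1 -33.4  -1.4 -53.2  53. ] [0.430844   0.10198857 0.12824134] [1.79840680e+02 2.01787238e+00 7.52250342e-02]
[251. 182.] 85 z90 0.036 rect [[581.3, 92.1], [31.6, 101.6], 8.4] top [[571.9, 88.5], [14.2, 96.9], 6.0] mean [0.574 0.087 0.031]
[222. 173.] 93 z90 0.038 rect [[579.0, 84.9], [14.8, 91.2], 6.1] top [[577.0, 84.7], [11.5, 91.1], 7.7] mean [0.578 0.084 0.033]
[217. 224.] 31 z90 0.023 rect [[413.7, 102.0], [44.6, 13.6], 89.7] top [[413.6, 103.4], [42.2, 13.2], 88.4] mean [0.414 0.101 0.02 ]
```

The highlighter is seated: its near end is at y≈0.04 and its top at z≈0.036. Next is the tape.

Call:
step_arm --moves '[[[0.1,0,-3,0,8.7],[0,0,-3,0,8.7],[0,0,-2.5,0,8.7],[0,0,-2,0,8.7],[0,0,-1,0,8.7],[0,0,-0.5,0,8.7],[0,0,-0.3,0,8.7],[0,0,0,0,8.7],[0,0,0,0,4],[0,0,0,0,4]]]'

```text
clock: 17.3
tool_pos: [0.4311, 0.1015, 0.0049]
orientation: [179.8, 2.1, 0.1]
force: [-0.1, -0.0, 0.2]
opening: 0.0761
gripper_force: 0.0
```

Call:
step_arm --moves '[[[0,0,0,0,4],[0,0,0,0,4],[0,0,0,0,4],[0,0,0,0,4],[0,0,0,0,4],[0,0,0,0,4]]]'

```text
clock: 17.9
tool_pos: [0.4308, 0.1012, 0.0044]
orientation: [179.8, 2.2, 0.1]
force: [-0.7, 0.7, 5.7]
opening: 0.0551
gripper_force: 30.0
```

Call:
step_arm --moves '[[[0,0,3,0,4],[0,0,4.5,0,4],[0,0,4,0,4],[2,2,0,0,4],[2,3,0,0,4],[2,3,0,0,4],[2,3,0,0,4],[2,3,0,0,4],[2,3,0,0,4],[1.6,3,0,0,4]]]'

```text
clock: 18.9
tool_pos: [0.5674, 0.3022, 0.1185]
orientation: [179.7, 2.2, 0.1]
force: [-0.4, 0.4, 0.3]
opening: 0.0556
gripper_force: 30.0
```

Call:
step_arm --moves '[[[1,2.7,0,0,4],[0,0,0,0,4],[0,0,0,0,4]]]'

```text
clock: 19.2
tool_pos: [0.5761, 0.3282, 0.118]
orientation: [179.7, 2.3, 0.1]
force: [-1.4, -0.3, -1.1]
opening: 0.0553
gripper_force: 30.0
```

```bash
python3 - <<'E'
from h import *
o=ctrl.get_obs();print(o['joint_pos'].round(1),o['tool_pos'],o['orientation'])
im,d=snap('scene'); cv2.imwrite('pics/s3.png',cv2.resize(im[90:270,120:345],None,fx=3.3,fy=3.3))
E
```

```text
[ 45.6  25.3  -6.2  -1.6 -60.3  45.3] [0.57613133 0.32821071 0.11798448] [1.79685620e+02 2.27933802e+00 1.29739993e-01]
```

View pics/s3.png

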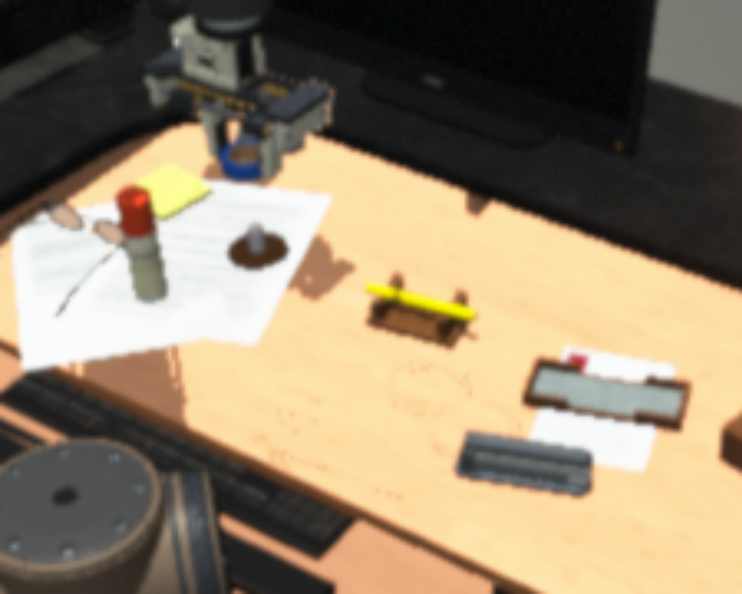

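The highlighter lies in both saddles at crop (420,300), and the tape at (243,157) hangs over the post. I'll lower it, checking the force on the way.

Call:
step_arm --moves '[[[0,0,-3,0,4],[0,0,-2.5,0,4],[0,0,-1,0,4],[0,0,-0.7,0,4],[0,0,-0.5,0,4],[0,0,-0.5,0,4],[0,0,0,0,4]]]'

```text
clock: 19.95
tool_pos: [0.5767, 0.3282, 0.0373]
orientation: [179.8, 2.2, 0.1]
force: [-0.3, 0.9, -1.4]
opening: 0.055
gripper_force: 30.0
```

Call:
step_arm --moves '[[[0,0,-0.7,0,4],[0,0,-0.5,0,4],[0,0,-0.5,0,4],[0,0,-0.3,0,4],[0,0,0,0,4]]]'

```text
clock: 20.45
tool_pos: [0.5764, 0.3279, 0.0165]
orientation: [179.7, 2.2, 0.1]
force: [-0.2, -0.1, -0.2]
opening: 0.0558
gripper_force: 30.0
```

Call:
step_arm --moves '[[[0,0,-0.2,0,4],[0,0,0,0,4],[0,0,0,0,8],[0,0,0,0,8],[0,0,0,0,8],[0,0,0,0,8],[0,0,1,0,8],[0,0,3,0,8],[0,0,4,0,8],[0,0,4,0,8]]]'

```text
clock: 21.45
tool_pos: [0.5765, 0.3279, 0.137]
orientation: [179.7, 2.2, 0.1]
force: [-0.1, 0.9, -0.5]
opening: 0.0801
gripper_force: 0.0
```

```bash
python3 - <<'E'
from h import *
for n in('scene','top'):
    im,d=snap(n);P=pts(n,d); g=im.astype(int)
    comps(n,(g[...,0]>110)&(g[...,2]<90)&(d>0)&(P[...,0]>.35)&(P[...,2]<.08)&(P[...,1]<.45),P,amin=15)
E
```

```text
[197. 163.] 35 z90 0.031 rect [[567.8, 320.0], [32.8, 48.1], 37.8] top [[567.8, 320.0], [32.8, 48.1], 37.8] mean [0.564 0.32  0.027]
[147. 177.] 65 z90 0.032 rect [[570.2, 329.1], [53.0, 36.5], 81.2] top [[570.2, 329.1], [53.0, 36.5], 81.2] mean [0.568 0.329 0.028]
```

The tape sits at its seat height. Next, the stapler.

Call:
step_arm --moves '[[[-1.2,-3.7,0,-0.098,6],[-1.2,-3.7,0,-0.098,6],[-1.2,-3.7,0,-0.098,6],[-1.2,-3.7,0,-0.098,6],[-1.2,-3.7,0,-0.098,6],[-1.2,-3.7,0,-0.098,6],[-1.2,-3.7,0,-0.098,6],[-1.2,-3.7,0,-0.098,6],[-1.2,-3.7,0,-0.098,6],[-1.2,-3.7,0,-0.098,6]]]'

```text
clock: 22.55
tool_pos: [0.4562, -0.0431, 0.1361]
orientation: [179.8, 2.2, -56.2]
force: [0.2, -0.6, 0.7]
opening: 0.0597
gripper_force: 0.0
```

Call:
step_arm --moves '[[[-1.2,-3.7,0,-0.098,6],[-1.2,-4.1,0,-0.098,6],[0,0,0,0,6],[0,0,0,0,6]]]'

```text
clock: 22.95
tool_pos: [0.4326, -0.1208, 0.1359]
orientation: [179.8, 2.2, -67.4]
force: [-0.3, 0.3, 0.1]
opening: 0.0603
gripper_force: 0.0
```

Down to TCP z ≈ 0.018, which is above the base.

Call:
step_arm --moves '[[[0,0,-3,0,6],[0,0,-3,0,6],[0,0,-2.5,0,6],[0,0,-2,0,6],[0,0,-0.8,0,6],[0,0,-0.5,0,6],[0,0,0,0,6],[0,0,0,0,1],[0,0,0,0,1],[0,0,0,0,1]]]'

```text
clock: 23.95
tool_pos: [0.4331, -0.1198, 0.0179]
orientation: [179.8, 2.2, -67.3]
force: [-0.6, -0.7, -0.8]
opening: 0.0411
gripper_force: 0.0
```

Call:
step_arm --moves '[[[0,0,0,0,1],[0,0,0,0,1],[0,0,0,0,1],[0,0,0,0,1],[0,0,0,0,1],[0,0,0,0,1]]]'

```text
clock: 24.55
tool_pos: [0.4326, -0.1199, 0.0173]
orientation: [179.7, 2.2, -67.3]
force: [-1.5, 0.2, 3.3]
opening: 0.0189
gripper_force: 29.3
```

Call:
step_arm --moves '[[[0,0,2,0,1],[0,0,3,0,1],[0,0,3,0,1],[2,0,0,-0.03,1],[2.5,-0.3,0,-0.03,1],[2.5,-0.3,0,-0.03,1],[2.5,-0.3,0,0,1],[2.5,0,0,0,1],[1.7,0,0,0,1],[0,0,0,0,1]]]'

```text
clock: 25.55
tool_pos: [0.5714, -0.1288, 0.0961]
orientation: [179.7, 2.2, -72.4]
force: [-1.4, -1.0, -1.5]
opening: 0.0189
gripper_force: 29.4
```

```bash
python3 - <<'E'
from h import *
o=ctrl.get_obs();print(o['joint_pos'].round(1),o['tool_pos'],o['orientation'])
im,d=snap('scene'); cv2.imwrite('pics/s4.png',cv2.resize(im[120:280,220:420],None,fx=3.6,fy=3.6))
im,d=snap('top'); cv2.imwrite('pics/t4.png',cv2.resize(im[120:240,210:370],None,fx=4,fy=4))
E
```

```text
[  5.   19.6 -18.2  -2.6 -52.9  14.2] [ 0.571359   -0.12879885  0.09614663] [179.73028772   2.19000687 -72.43467602]
```

View pics/s4.png

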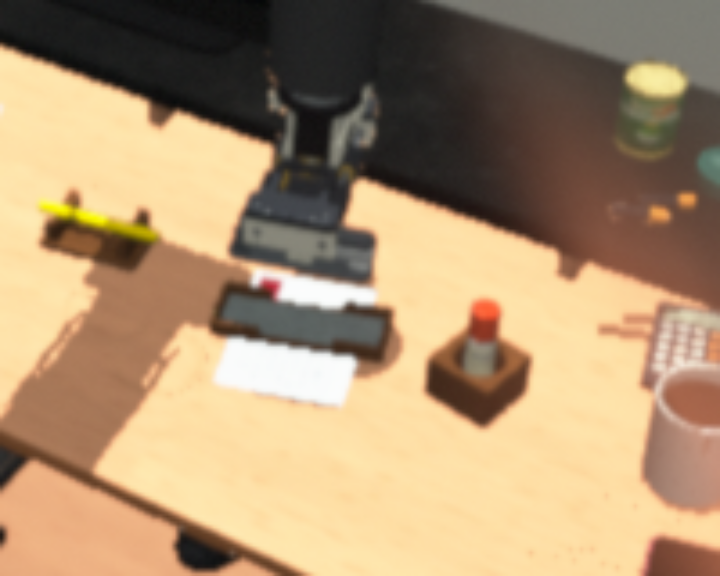

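View pics/t4.png

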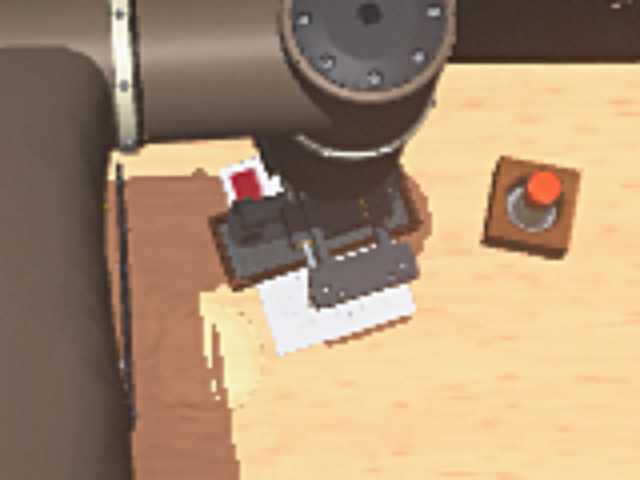

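The stapler hangs parallel above the tray in both views (tray at crop (300,320) in the scene view). Lowering.

Call:
step_arm --moves '[[[-0.1,0,-2,0,1],[0,0,-2,0,1],[0,0,-1,0,1],[0,0,-0.8,0,1],[0,0,-0.6,0,1],[0,0,-0.4,0,1],[0,0,-0.3,0,1],[0,0,0,0,1]]]'

```text
clock: 26.45
tool_pos: [0.5687, -0.1288, 0.0262]
orientation: [179.8, 2.2, -72.4]
force: [-0.3, 0.3, -1.8]
opening: 0.0192
gripper_force: 29.4
```

Call:
step_arm --moves '[[[0,0,0,0,5],[0,0,0,0,5],[0,0,0,0,5],[0,0,0,0,5],[0,0,0,0,5],[0,0,2,0,5],[0,0,4,0,5],[0,0,4,0,5],[0,0,4,0,5]]]'

```text
clock: 27.35
tool_pos: [0.5684, -0.1289, 0.1678]
orientation: [179.7, 2.2, -72.4]
force: [1.1, 0.4, -0.9]
opening: 0.0502
gripper_force: 0.0
```

Call:
step_arm --moves '[[[-2,0,0,0,5],[-4,0,0,0,5],[-4,0,0,0,5],[-4,0,0,0,5],[0,0,3,0,5],[0,0,0,0,5]]]'

```text
clock: 27.95
tool_pos: [0.4292, -0.1293, 0.1997]
orientation: [-179.9, 2.1, -72.4]
force: [1.0, -0.4, 0.6]
opening: 0.0498
gripper_force: 0.0
```

```bash
python3 - <<'E'
from h import *
for n in('scene','top'):
    im,d=snap(n);P=pts(n,d)
    if n=='scene': cv2.imwrite('pics/s5.png',cv2.resize(im[100:300,130:430],None,fx=2.6,fy=2.6))
    comps(n,(d>0)&(P[...,0]>.5)&(P[...,0]<.65)&(P[...,1]>-.24)&(P[...,1]<-.03)&(P[...,2]>.03)&(P[...,2]<.07),P)
E
```

```text
[303. 202.] 300 z90 0.054 rect [[566.6, -129.1], [30.1, 128.2], 13.9] top [[567.0, -130.9], [27.9, 124.1], 16.7] mean [ 0.564 -0.13   0.046]
```

View pics/s5.png

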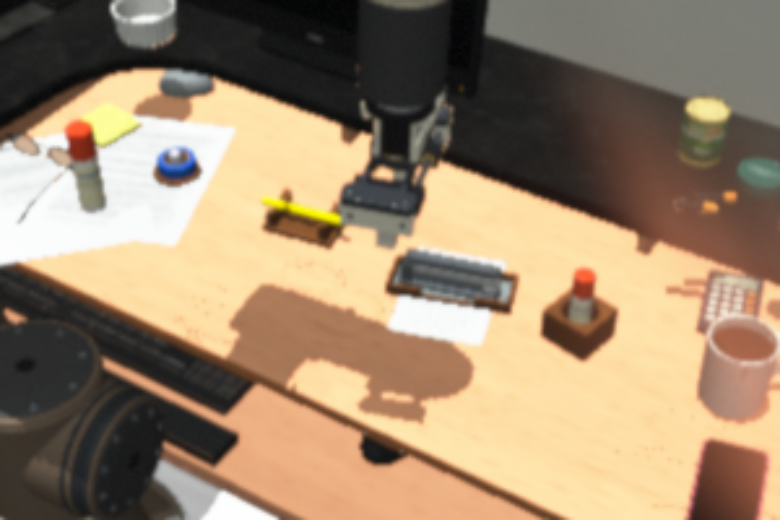

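The stapler lies in the tray with its top at z≈0.054, the tape is on the post, the highlighter is in both saddles and the glue stick is in the hole. The gripper is clear of everything, so I'll hand in.

```bash
python3 -c "
from h import *
print(close_job())"
```

```text
the job is handed in; nothing more can be done
None
```

I put all four pieces in their holders, let go of them and handed the job in at about 28 s; my last pictures and measurements showed each one seated, but the judge gave no result.

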